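# Put the RF accessories back in their kit case

## Task

Put the four radio-frequency accessories lying on the bench back in the open kit case, each lying level and fully down in the foam cut-out of its own shape and size. Lower them in, do not drop or throw them, and leave the solvent bottle and the screwdriver where they are.

Things in the scene. Friction and masses are not known exactly. Their poses are not given: they have to be found in the camera images.
- load: Dummy load: round black metal cylinder standing upright, with ring fins round it, 50 mm diameter and 36 mm high, plus a bare steel connector 16 mm diameter and 10 mm high on the middle of its top. About 0.2 kg. Origin: centre of its underside; z up its axis. Belongs in insert_round. Can be gripped across any diameter.
- coupler: Directional coupler: narrow aluminium bar, 98 mm long (x), 26 mm wide (y), 32 mm high (z), a 10 mm diameter gold connector sticking out 10 mm at each end (118 mm overall) and a third standing 10 mm up from the top, 36 mm from the middle towards +x. 0.2 kg. Origin: centre of its underside. Belongs in insert_long, either way round. Grip across the 26 mm.
- filter: Cavity filter: the largest block, silver-grey metal, 82 mm long (x), 56 mm wide (y), 34 mm high (z), with eight brass tuning screws up to 6 mm high on top and an 8 mm diameter gold connector sticking out 9 mm at each end (100 mm overall). 0.35 kg. Origin: centre of its underside. Belongs in insert_large, either way round. Grip across the 56 mm.
- attenuator: Power attenuator: small square black block, 46 mm long (x), 46 wide (y), 38 high (z), its upper half cooling fins running along x, an 8 mm diameter gold connector sticking out 9 mm at each x end, 9 mm above the underside (64 mm overall). 0.2 kg. Origin: centre of its underside. Belongs in insert_small, either way round. Grip across the 46 mm along y, on the plain sides.
- insert_round: Fixed firm dark foam insert in the kit case, 142 mm (x) by 94 (y) by 26 high, with a round cut-out 64 mm diameter, 12 mm deep, in the middle of its top, for the dummy load. Origin: centre of the underside, below the cut-out's middle; cut-out floor 14 mm, foam top 26 mm above it. The four inserts lie 2 by 2, in any order, in a flat open black case.
- insert_long: Fixed firm dark foam insert in the kit case, 142 mm (x) by 94 (y) by 26 high, with a long narrow cut-out 132 mm (x) by 40 mm (y), 12 mm deep, in the middle of its top, for the coupler. Origin: centre of the underside, below the cut-out's middle; cut-out floor 14 mm, foam top 26 mm above it. The case's 5 mm rim round the inserts is 32 mm above the bench.
- insert_large: Fixed firm dark foam insert in the kit case, 142 mm (x) by 94 (y) by 26 high, with a large rectangular cut-out 114 mm (x) by 70 mm (y), 12 mm deep, in the middle of its top, for the filter. Origin: centre of the underside, below the cut-out's middle; cut-out floor 14 mm, foam top 26 mm above it. The case's lid lies open flat on the +y side, also 32 mm high.
- insert_small: Fixed firm dark foam insert in the kit case, 142 mm (x) by 94 (y) by 26 high, with a small rectangular cut-out 78 mm (x) by 60 mm (y), 12 mm deep, in the middle of its top, for the attenuator. Origin: centre of the underside, below the cut-out's middle; cut-out floor 14 mm, foam top 26 mm above it. All cut-outs have a light grey floor. The case's handle stands out 23 mm on its -y side.
- bottle: Solvent bottle, to be left alone: round white plastic, 54 mm diameter, 85 mm high with its grey and steel cap, standing loose among the accessories. Origin: centre of its underside, z up.
- screwdriver: Stubby screwdriver, to be left alone: lying loose among the accessories, black handle 52 mm long (towards -x from the origin), 22 mm wide and high, thin steel blade 56 mm long (towards +x). Origin: on the bench below the joint of handle and blade.
Mind the look-alikes: they are no part of the job. What is shaped like the filter but blue or orange is not meant. What is shaped like the load but white is not meant.

How it is judged:
By the outcome, as a careful person would: the job done as asked, in the order asked, and still so for the second after the job is handed in, with the robot touching nothing.
It also fails if it takes over 120 s, if anything falls off the work surface, if the arm or the gripper's body presses on something with over 40 N, if the wrist force passes 120 N, or if a joint passes its speed limit or range.

## Robot

A 7-joint arm with a two-finger parallel gripper is mounted at the origin on the work surface. World frame = base frame: x ahead of the robot, y to its left, z up, the work surface at z = 0. Lengths are in m, angles in rad, forces in N, time in s.
With the tool pointing down it reaches from about 0.4 to 0.85 m from the base axis. Payload 4.5 kg.
Tool frame: the origin (TCP) lies at the very end of the fingers, on their centre line; the grasp point (between the pads) lies 19 mm behind it (r.grip_point_offset is the distance from the TCP to the grasp point, in m); z points along the fingers, y is the line along which they close (so a half turn about z gives the same grasp; the last joint's range is limited). The gripper opens to 88 mm and grips with 3 to 60 N. Pads are 18 mm wide; open, the fingers measure 123 mm over their backs; the gripper's body (75 mm by 187 mm) begins 45 mm behind the grasp point.
Start: joints at [-1.157, 0.689, -0.195, 1.565, 0.157, 0.902, -0.215], TCP at [0.232, 0.58, 0.239] pointing down, gripper open.
Joint ranges: [-3.01, 3.01], [-0.46, 2.08], [-1.47, 1.51], [0.13, 2.56], [-1, 4.14], [0.04, 2.09], [-2.66, 2.66]. Speed limits (rad/s): [2.57, 2.57, 3.14, 3.14, 3.14, 3.14, 3.14].

## Interface

Orientations are given as a unit quaternion [x, y, z, w].
In Python, from plant import r gives the robot as it stands.
- The arm moves only by the tool carry_out, never from a script. Its argument "rows" is a list of rows, each a list of 3 entries, a list of its own where there are three numbers: the shift along the tool's x, y, z in cm, then the turn, a rotation vector about the tool's x, y, z in degrees, then the closure, from 0 (fully open) to 1 (shut). A call has 1 to 12 rows; each row is the pose to reach, as a shift and turn from the pose commanded when the call began, along the tool's axes at that moment; what a row does not reach only later rows make up. A row lasts 1/10 s, in which the tool goes at most 50 mm and 8.59 degrees, less where a joint would pass 70% of its speed; a pose out of reach is approached as far as the arm can. A call with a gripper value outside its range is refused whole. The fingers move at their own pace and stop on an object; "newtons" is the grip in N (left out, the last holds). Time passes only in rows, so rows that repeat a pose let the fingers close. It gives the time, the measured TCP pose, the force, the opening and the grip force at its end, in the units of the state.
- r.get_state(): the state, without advancing time (a new reading comes with each control period).
- r.snapshot(name): name is "scene" or "top" or "wrist"; returns a dict with "image" (400x640x3 uint8, red, green, blue), "fx", "fy", "cx", "cy" (pixels), "pose" (4x4, takes a point from camera to world coordinates). Camera axes: x right, y up, looking along -z (the intrinsics and any distortion apply to the point x, -y, -z); pixel columns grow to the right and rows downward; lengths in m; the calibration is good to about 2 mm. A picture is of the moment at which its call begins. There is no depth.
- r.finish_job(): hands the job in; it is judged then, once.
The state is a dict: "clock": time; "q": joint angles; "qd": joint speeds; "joint_torque": joint torques, N m; "tool_pos": TCP position; "eef_rot": TCP orientation; "contact_force": force on the tool from outside, world axes, zero at the start; "moment": the same for the moment, N m; "opening": opening from 0.0 (shut) to 1.0 (fully open); "finger_force": force on a finger pad.
Only numpy, scipy, OpenCV 4.12 (cv2) and the standard library are available. Lean on these libraries where they do the work, as an engineer would, in place of code of your own. Each camera call takes 0.05 s, during which the arm holds its last target. There are 200 camera calls.

## Working session

There is one attempt and no reset: what is moved stays moved. The work goes in short steps, Python scripts to look and compute and a tool call to move; the robot and the scene stay as the last step left them, time stands still between calls to the robot, and variables do not carry over. Pictures are saved under pics/ and viewed, at most 14 in all, crops included, and the job is handed in when it is done.

Besides the shell and the picture viewer there is one more tool, called after "Request:" by a JSON object that holds its "name" and its "arguments", one argument or row to a line. carry_out: Moves the arm, as the interface text tells. Its arguments: {"type":"object","properties":{"rows":{"type":"array"},"newtons":{"type":"number"}},"required":["rows"]}

```bash
mkdir -p pics; ls
python3 - <<'E'
from plant import r
import cv2,numpy as np
s=r.get_state();print(s['clock'],s['tool_pos'],s['eef_rot'],s['opening'])
for n in("top","scene"):
    d=r.snapshot(n);cv2.imwrite(f"pics/{n}0.png",d["image"][...,::-1]);print(n,{k:v for k,v in d.items() if k!="image"})
E
```

```text
pics
0.0 [0.23150657 0.57986506 0.23791889] [ 1.88692042e-01  9.82035886e-01 -9.06062839e-04 -1.03827249e-04] 0.996176193467785
top {'fx': 499.59313293861766, 'fy': 499.59313293861766, 'cx': 324.4008263604803, 'cy': 200.53273644020243, 'pose': array([[-0.04344672,  0.97073964, -0.23617142,  0.16355591],
       [-0.99905104, -0.04148975,  0.013252  , -0.03302069],
       [ 0.00306555,  0.23652305,  0.97162104,  1.27965332],
       [ 0.        ,  0.        ,  0.        ,  1.        ]])}
scene {'fx': 510.7821590018327, 'fy': 510.7821590018327, 'cx': 309.305549331788, 'cy': 194.83138909017302, 'pose': array([[ 0.34705119, -0.65775681,  0.66851436,  1.23187132],
       [ 0.93767905,  0.25681716, -0.23410028, -0.31062784],
       [-0.0177049 ,  0.7080967 ,  0.70589348,  0.87310304],
       [ 0.        ,  0.        ,  0.        ,  1.        ]])}
```

View pics/top0.png

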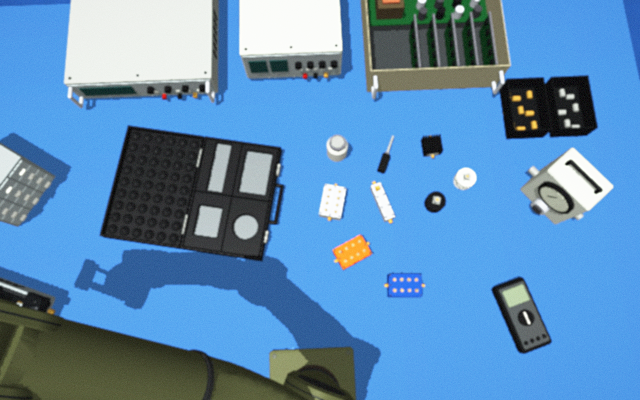

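View pics/scene0.png

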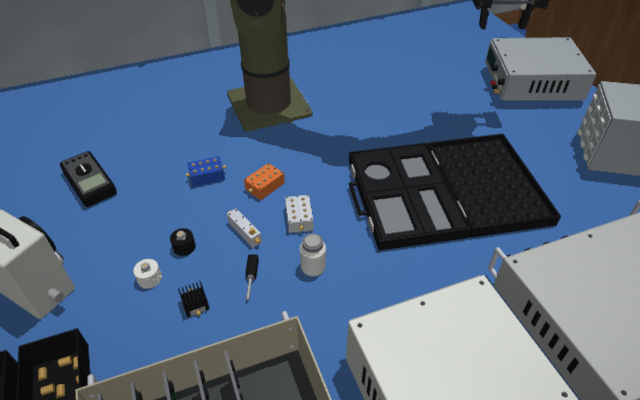

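Top view: the silver filter is at (333,201); the blue (405,285) and orange (352,251) ones are decoys. The black load is at (435,202) and the white decoy at (465,178). The coupler is at (383,201), attenuator (431,146), bottle (337,148) and screwdriver (387,155). Cut-outs: long (220,168), large (255,172), small (208,221), round (245,227). I'll confirm with a crop and measure.

```bash
cat > h.py <<'E'
import numpy as np,cv2
from plant import r
from scipy.spatial.transform import Rotation as R
def ray(d,u,v):
    p=d["pose"];w=p[:3,:3]@np.array([(u-d["cx"])/d["fx"],-(v-d["cy"])/d["fy"],-1.]);return p[:3,3],w
def on(d,u,v,z):
    c,w=ray(d,u,v);return c+w*(z-c[2])/w[2]
def rect(d,mask,z,amin=30):
    """blobs: centre, sizes(mm), long axis angle (deg), projected on plane z; pixel centre"""
    cs,_=cv2.findContours(mask.astype(np.uint8),cv2.RETR_EXTERNAL,cv2.CHAIN_APPROX_NONE);o=[]
    for c in cs:
        if cv2.contourArea(c)<amin: continue
        P=np.array([on(d,u,v,z)[:2] for u,v in c[:,0]])
        (x,y),(a,b),t=cv2.minAreaRect((P*1000).astype(np.float32))
        if a<b:a,b,t=b,a,t+90
        o.append((np.round([x,y],1),round(a+1.5),round(b+1.5),round((t+90)%180-90,1),c[:,0].mean(0).round()))
    return o
def move(target,yaw):
    """target TCP, yaw = angle of tool y axis in world (mod 180); pose down. prints shift cm, turn deg in tool axes"""
    s=r.get_state();A=R.from_quat(s["eef_rot"]);best=None
    for k in(0,180):
        y=np.deg2rad(yaw+k);Y=np.array([np.cos(y),np.sin(y),0]);Z=np.array([0,0,-1.]);X=np.cross(Y,Z)
        B=R.from_matrix(np.c_[X,Y,Z]);t=(A.inv()*B).as_rotvec(degrees=True)
        print("turn",t.round(1),"shift",(A.inv().apply(np.array(target)-s["tool_pos"])*100).round(2))
E
python3 - <<'E'
from h import *
d=r.snapshot("top");im=d["image"]
cv2.imwrite("pics/crop1.png",cv2.resize(im[120:310,300:490][...,::-1],None,fx=3.1,fy=3.1,interpolation=cv2.INTER_CUBIC))
hsv=cv2.cvtColor(im,cv2.COLOR_RGB2HSV);H,S,V=[hsv[...,i] for i in range(3)]
box=np.zeros(V.shape,bool);box[125:260,195:285]=1
print("cutouts");[print(*x) for x in rect(d,box&(V>100)&(S<60),.014,80)]
box[:]=0;box[125:230,310:480]=1
print("white h34");[print(*x) for x in rect(d,box&(V>140)&(S<90),.034)]
print("dark h36");[print(*x) for x in rect(d,box&(V<60),.036)]
E
```

```text
cutouts
[410.1 155.6] 65 61 -0.7 [246. 227.]
[429.4 251.8] 81 62 -10.7 [208. 221.]
[554.9 128. ] 116 72 -10.9 [256. 173.]
[573.7 224. ] 134 42 -10.9 [219. 168.]
white h34
[ 456.8 -337.9] 20 19 -5.4 [436. 200.]
[463.4 -69.6] 101 61 -13.0 [332. 202.]
[ 457.6 -198.2] 121 34 18.9 [382. 202.]
[ 509.9 -414.7] 65 54 -50.4 [464. 178.]
[ 612.2 -228. ] 51 10 -22.0 [389. 145.]
[607.5 -88.1] 74 57 -2.5 [336. 148.]
dark h36
[ 450.1 -331.7] 53 43 -48.3 [435. 202.]
[ 561.1 -208.5] 51 16 -21.5 [383. 163.]
[ 604.4 -338.3] 50 47 -84.8 [431. 145.]
```

View pics/crop1.png

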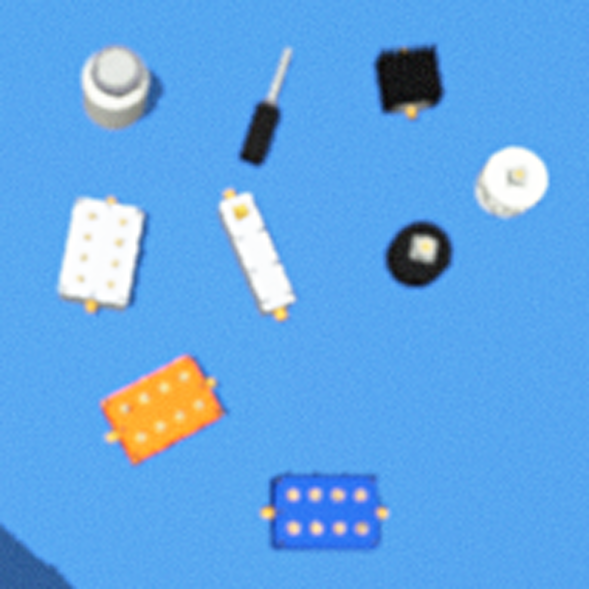

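The crop confirms it: silver-white filter, aluminium coupler, black finned attenuator and the black load. Blue, orange and white ones are decoys. The filter goes first.

Run:
```python
from h import *
move([.463,-.07,.22],77)
```

```text
turn [-0.1 -0.  -8.8] shift [-45.59 -51.79   1.89]
turn [-0.000e+00  1.000e-01  1.712e+02] shift [-45.59 -51.79   1.89]
```

Request:
{"name": "carry_out", "arguments": {
  "rows": [
    [[-10, -11.4, 0.5], [0, 0, -3], 0],
    [[-20, -22.8, 1], [0, 0, -6], 0],
    [[-30, -34.2, 1.5], [0, 0, -8.8], 0],
    [[-45.6, -51.8, 1.9], [0, 0, -8.8], 0],
    [[-45.6, -51.8, 1.9], [0, 0, -8.8], 0],
    [[-45.6, -51.8, 1.9], [0, 0, -8.8], 0],
    [[-45.6, -51.8, 1.9], [0, 0, -8.8], 0],
    [[-45.6, -51.8, 1.9], [0, 0, -8.8], 0],
    [[-45.6, -51.8, 1.9], [0, 0, -8.8], 0],
    [[-45.6, -51.8, 1.9], [0, 0, -8.8], 0],
    [[-45.6, -51.8, 1.9], [0, 0, -8.8], 0],
    [[-45.6, -51.8, 1.9], [0, 0, -8.8], 0]
  ]
}}

```text
clock: 1.35
tool_pos: [0.4332, 0.0135, 0.222]
eef_rot: [0.113, 0.994, 0.0, 0.0]
contact_force: [1.5, 0.9, 0.5]
opening: 0.998
finger_force: 0.0
```

Request:
{"name": "carry_out", "arguments": {
  "rows": [
    [[-4.8, -7.5, 0], [0, 0, 0], 0],
    [[-4.8, -7.5, 0], [0, 0, 0], 0],
    [[-4.8, -7.5, 0], [0, 0, 0], 0],
    [[-4.8, -7.5, 0], [0, 0, 0], 0]
  ]
}}

```text
clock: 1.75
tool_pos: [0.4626, -0.069, 0.2218]
eef_rot: [0.114, 0.993, 0.0, -0.0]
contact_force: [-1.2, 0.3, 0.2]
opening: 0.997
finger_force: 0.0
```

```bash
cat >> h.py <<'E'
def look(name,z,lo=140,smax=90,dark=False,save=True,amin=300):
    d=r.snapshot("wrist");im=d["image"];s=r.get_state();print(s["clock"],s["tool_pos"].round(4))
    if save: cv2.imwrite(f"pics/{name}.png",im[...,::-1])
    hsv=cv2.cvtColor(im,cv2.COLOR_RGB2HSV);S,V=hsv[...,1],hsv[...,2]
    m=(V<60) if dark else (V>lo)&(S<smax)
    m=cv2.morphologyEx(m.astype(np.uint8),cv2.MORPH_OPEN,np.ones((3,3)))
    for x in rect(d,m,z,amin): print(*x)
    return d
E
python3 - <<'E'
from h import *
d=look("w1",.034);print(d["pose"].round(3))
E
```

```text
1.8 [ 0.4624 -0.0676  0.2219]
[597.1 -84.2] 64 59 -13.1 [330. 296.]
[ 490.9 -386.4] 51 23 76.9 [ 37. 267.]
[547.6 121.4] 108 63 -11.1 [518. 209.]
[ 458.6 -193. ] 100 40 18.9 [194. 196.]
[565.7 214.3] 125 31 -11.1 [612. 206.]
[465.1 -69.7] 86 59 -13.1 [318. 176.]
[409.7 148.2] 60 55 -2.4 [539.  64.]
[426.4 223.1] 78 28 2.3 [628.  64.]
[[ 0.226 -0.93  -0.288  0.389]
 [ 0.974  0.216  0.066 -0.052]
 [ 0.001 -0.296  0.955  0.368]
 [ 0.     0.     0.     1.   ]]
```

View pics/w1.png

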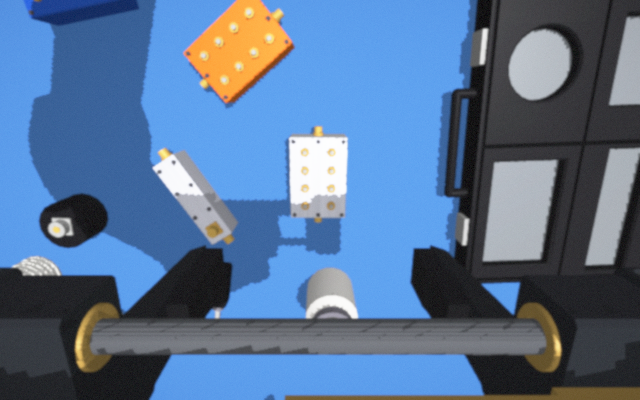

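Filter body at pixel (318,176), 86×59 mm at −13°, matching the size given, and directly under the gripper. Descending with TCP to 17 mm, then gripping.

Request:
{"name": "carry_out", "arguments": {
  "rows": [
    [[-0.3, -0.1, 5], [0, 0, 0], 0],
    [[-0.3, -0.1, 10], [0, 0, 0], 0],
    [[-0.3, -0.1, 15], [0, 0, 0], 0],
    [[-0.3, -0.1, 18], [0, 0, 0], 0],
    [[-0.3, -0.1, 20.5], [0, 0, 0], 0],
    [[-0.3, -0.1, 20.5], [0, 0, 0], 0],
    [[-0.3, -0.1, 20.5], [0, 0, 0], 1],
    [[-0.3, -0.1, 20.5], [0, 0, 0], 1],
    [[-0.3, -0.1, 20.5], [0, 0, 0], 1],
    [[-0.3, -0.1, 20.5], [0, 0, 0], 1],
    [[-0.3, -0.1, 20.5], [0, 0, 0], 1],
    [[-0.3, -0.1, 20.5], [0, 0, 0], 1]
  ],
  "newtons": 35
}}

```text
clock: 3.0
tool_pos: [0.4661, -0.07, 0.018]
eef_rot: [0.113, 0.994, 0.0, 0.001]
contact_force: [-0.4, 1.1, 6.9]
opening: 0.629
finger_force: 35.0
```

Request:
{"name": "carry_out", "arguments": {
  "rows": [
    [[0, 0, -2], [0, 0, 0], 1],
    [[0, 0, -6], [0, 0, 0], 1],
    [[0, 0, -11], [0, 0, 0], 1],
    [[0, 0, -12], [0, 0, 0], 1],
    [[0, 0, -12], [0, 0, 0], 1]
  ]
}}

```text
clock: 3.5
tool_pos: [0.4663, -0.0705, 0.1385]
eef_rot: [0.113, 0.994, 0.0, 0.002]
contact_force: [-0.1, -0.2, -4.3]
opening: 0.63
finger_force: 35.0
```

Run:
```python
from h import *
d=look("w2",.014)
move([.555,.131,.13],79.1)
```

```text
3.55 [ 0.4653 -0.0704  0.137 ]
[ 648.  -110.7] 99 51 76.9 [328. 374.]
[558.3 133.7] 114 65 -11.1 [581. 229.]
[517.  -82.6] 139 118 -13.6 [317. 245.]
[ 463.5 -201.9] 107 47 18.7 [160. 224.]
[410.9 156.7] 63 46 2.6 [612.  48.]
turn [ 0.   0.  -2.1] shift [-4.21 21.65  0.71]
turn [  0.   -0.  177.9] shift [-4.21 21.65  0.71]
```

View pics/w2.png

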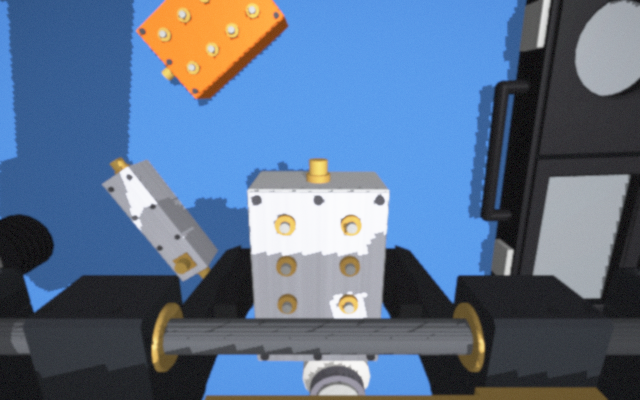

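The filter is held level (pixel 318,245), and the large cut-out is at right. Moving above it.

Request:
{"name": "carry_out", "arguments": {
  "rows": [
    [[-0.8, 4, 0.3], [0, 0, -1], 1],
    [[-1.6, 8.5, 0.7], [0, 0, -2.1], 1],
    [[-2.5, 13, 0.7], [0, 0, -2.1], 1],
    [[-3.4, 17.5, 0.7], [0, 0, -2.1], 1],
    [[-4, 20.5, 0.7], [0, 0, -2.1], 1],
    [[-4.2, 21.6, 0.7], [0, 0, -2.1], 1],
    [[-4.2, 21.6, 0.7], [0, 0, -2.1], 1],
    [[-4.2, 21.6, 0.7], [0, 0, -2.1], 1]
  ]
}}

```text
clock: 4.35
tool_pos: [0.5532, 0.1285, 0.1284]
eef_rot: [0.095, 0.995, -0.002, -0.002]
contact_force: [-0.1, 0.1, -3.7]
opening: 0.631
finger_force: 35.0
```

Run:
```python
from h import *
d=look("w3",.014)
d=r.snapshot("top");cv2.imwrite("pics/t3.png",cv2.resize(d["image"][120:270,180:300][...,::-1],None,fx=4,fy=4))
move([.555,.131,.032],79.1)
```

```text
4.4 [0.5534 0.128  0.1288]
[697.5 138.3] 195 19 77.6 [359. 344.]
[671.3   3.6] 79 15 80.9 [206. 343.]
[590.2 -99.3] 83 18 -73.9 [ 68. 283.]
[581.2 122.4] 169 114 -10.9 [317. 224.]
[574.1 225.3] 135 39 -10.9 [446. 189.]
[452.  248.7] 60 30 79.0 [464.  22.]
[429.1 151.6] 61 22 79.0 [317.  12.]
turn [-0.2 -0.1 -0.1] shift [-0.09  0.34  9.72]
turn [ -0.2   0.3 179.9] shift [-0.09  0.34  9.72]
```

View pics/w3.png

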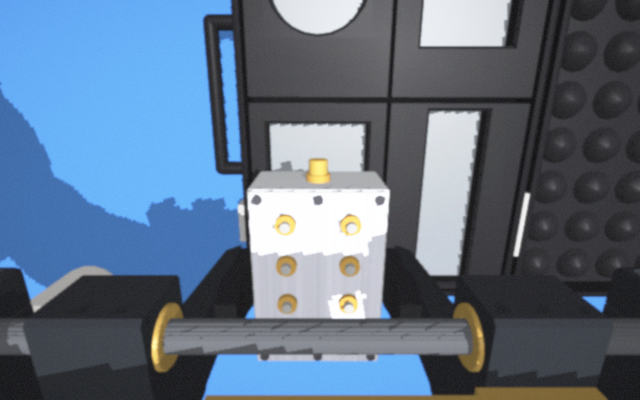

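Cut-out edges (270 to 366, row 122) are centred on the filter (column 318). Lowering.

Request:
{"name": "carry_out", "arguments": {
  "rows": [
    [[-0.1, 0.2, 4], [0, 0, 0], 1],
    [[-0.1, 0.2, 7], [0, 0, 0], 1],
    [[-0.1, 0.2, 8.2], [0, 0, 0], 1],
    [[-0.1, 0.2, 8.7], [0, 0, 0], 1],
    [[-0.1, 0.2, 9.1], [0, 0, 0], 1],
    [[-0.1, 0.2, 9.4], [0, 0, 0], 1],
    [[-0.1, 0.2, 9.4], [0, 0, 0], 1],
    [[-0.1, 0.2, 9.4], [0, 0, 0], 1]
  ]
}}

```text
clock: 5.25
tool_pos: [0.557, 0.1329, 0.0371]
eef_rot: [0.095, 0.996, 0.0, 0.001]
contact_force: [-0.1, -0.9, 0.5]
opening: 0.633
finger_force: 35.0
```

Run:
```python
from h import *
s=r.get_state();print(s["tool_pos"],s["contact_force"],s["moment"])
```

```text
[0.55703793 0.13293775 0.03713404] [-0.09603865 -0.9102786   0.52674686] [-0.02463955 -0.01445869  0.04935631]
```

Request:
{"name": "carry_out", "arguments": {
  "rows": [
    [[0, 0, 0.2], [0, 0, 0], 1],
    [[0, 0, 0.2], [0, 0, 0], 1],
    [[0, 0, 0.2], [0, 0, 0], 1]
  ]
}}

```text
clock: 5.55
tool_pos: [0.557, 0.1329, 0.0371]
eef_rot: [0.095, 0.996, 0.0, 0.001]
contact_force: [-3.8, -0.5, 18.7]
opening: 0.628
finger_force: 35.0
```

Run:
```python
from h import *
d=look("w4",.048)
s=r.get_state();print(s["tool_pos"],s["contact_force"],s["moment"])
```

```text
5.6 [0.5571 0.1329 0.0371]
[593.6 125.2] 147 20 79.1 [320. 342.]
[537.2 134.2] 85 64 -10.9 [311. 224.]
[537.6 214.4] 71 31 -11.0 [506. 192.]
[467.4 227.5] 47 3 79.2 [537.   3.]
[0.55706263 0.1329438  0.03706116] [-4.21182074 -1.75132414 18.45277491] [-0.18028247  0.88279263 -0.07491056]
```

View pics/w4.png

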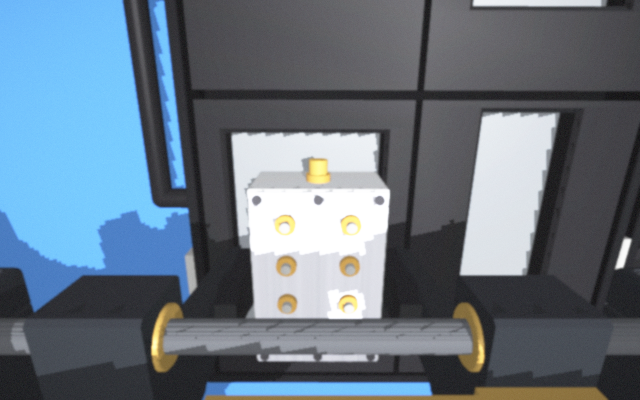

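Run:
```python
from h import *
d=r.snapshot("wrist");a=np.deg2rad(-10.9);ex=np.array([np.cos(a),np.sin(a)])
ey=np.array([-ex[1],ex[0]]);c=np.array([.557,.1329])
for n,u,v,z in[("cut front foam top",310,130,.026),("cut front floor",310,133,.014),("filter front top, z48",318,190,.048),("z53",318,190,.053),("filter conn tip mid",318,160,.035),("front bottom edge z14",318,172,.018),("cut left top",228,160,.026),("cut right floor",380,160,.014),("cut right top",387,160,.026)]:
    p=on(d,u,v,z)[:2]-c;print(n,(p@ex*1000).round(1),(p@ey*1000).round(1))
```

```text
cut front foam top -60.2 -3.8
cut front floor -57.6 -4.0
filter front top, z48 -38.5 -0.2
z53 -39.9 -0.2
filter conn tip mid -48.3 -0.2
front bottom edge z14 -39.3 -0.1
cut left top -46.6 -41.5
cut right floor -44.4 30.5
cut right top -46.7 31.5
```

Cut-out spans −39…+31 mm across relative to the TCP, and the filter spans ±28, so it is too near the +y edge. Lifting slightly, shifting −3.5 mm and lowering again.

Request:
{"name": "carry_out", "arguments": {
  "rows": [
    [[0, 0, -0.8], [0, 0, 0], 1],
    [[0.1, -0.35, -0.8], [0, 0, 0], 1],
    [[0.1, -0.35, -0.8], [0, 0, 0], 1],
    [[0.1, -0.35, -0.4], [0, 0, 0], 1],
    [[0.1, -0.35, -0.1], [0, 0, 0], 1],
    [[0.1, -0.35, 0], [0, 0, 0], 1],
    [[0.1, -0.35, 0], [0, 0, 0], 1]
  ]
}}

```text
clock: 6.35
tool_pos: [0.5546, 0.1293, 0.0369]
eef_rot: [0.095, 0.996, -0.0, 0.001]
contact_force: [-6.3, -1.6, 29.5]
opening: 0.632
finger_force: 35.0
```

Run:
```python
from h import *
s=r.get_state();print(s["tool_pos"],s["contact_force"],s["moment"])
d=r.snapshot("wrist");cv2.imwrite("pics/w5.png",d["image"][...,::-1])
for z in(.045,.049,.053,.057,.061): print(z,np.linalg.norm(on(d,249,190,z)-on(d,389,190,z)).round(4))
```

```text
[0.55458647 0.12933097 0.03689623] [-6.34681018 -1.56593795 29.45670419] [-0.42049369  1.38187707 -0.02751439]
0.045 0.058
0.049 0.0563
0.053 0.0546
0.057 0.0529
0.061 0.0513
```

The apparent width puts the filter top at about 49 mm, so the bottom is at about 15 mm: it is on the floor. Relieving the force and opening slightly.

Request:
{"name": "carry_out", "arguments": {
  "rows": [
    [[0, 0.1, -0.25], [0, 0, 0], 1],
    [[0, 0.1, -0.25], [0, 0, 0], 1],
    [[0, 0.1, -0.25], [0, 0, 0], 0.33],
    [[0, 0.1, -0.25], [0, 0, 0], 0.33],
    [[0, 0.1, -0.25], [0, 0, 0], 0.33]
  ]
}}

```text
clock: 6.9
tool_pos: [0.5547, 0.1306, 0.0361]
eef_rot: [0.095, 0.996, 0.0, -0.0]
contact_force: [-0.4, 0.2, -0.0]
opening: 0.67
finger_force: 0.0
```

Run:
```python
from h import *
s=r.get_state();print(s["tool_pos"],s["contact_force"],s["moment"])
a=cv2.imread("pics/w5.png");d=r.snapshot("wrist")
cv2.imwrite("pics/w6.png",np.hstack([a[90:380,180:480],d["image"][90:380,180:480,::-1]]))
```

```text
[0.55474    0.13059618 0.03608153] [-0.38628933  0.22079104 -0.02846873] [-0.03569169 -0.01765138 -0.02519777]
```

View pics/w6.png

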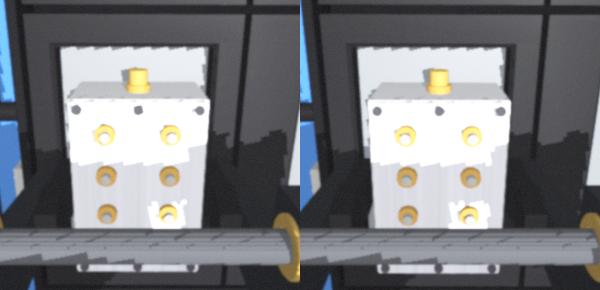

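The filter did not drop on release; it sits inside its cut-out. Lifting off and going to the coupler.

Request:
{"name": "carry_out", "arguments": {
  "rows": [
    [[0, 0, -1.5], [0, 0, 0], 0.33],
    [[0, 0, -5], [0, 0, 0], 0.33],
    [[0, 0, -10], [0, 0, 0], 0.33],
    [[0, 0, -15], [0, 0, 0], 0.3],
    [[0, 0, -18], [0, 0, 0], 0.3],
    [[0, 0, -18], [0, 0, 0], 0.3]
  ]
}}

```text
clock: 7.55
tool_pos: [0.5575, 0.1316, 0.2222]
eef_rot: [0.095, 0.995, 0.002, 0.005]
contact_force: [0.4, 0.7, -0.1]
opening: 0.7
finger_force: 0.0
```

Run:
```python
from h import *
d=look("w7",.048)
move([.458,-.198,.2],108.9)
```

```text
7.6 [0.556  0.1309 0.2195]
[802.  80.] 148 34 78.8 [317. 387.]
[748.4  94.1] 374 26 78.9 [316. 343.]
[603.9 -84.1] 105 53 -67.3 [114. 255.]
[ 491.7 -142.8] 51 29 -26.5 [  9. 161.]
[547.4 128.9] 106 66 -11.0 [312. 164.]
[564.7 216.5] 122 36 -11.0 [407. 163.]
[448.  239.1] 55 42 79.2 [418.  26.]
[427.7 151.6] 58 35 79.2 [311.  17.]
turn [  0.1   0.3 -29.8] shift [  3.43 -34.15   1.85]
turn [ 4.000e-01 -1.000e-01  1.502e+02] shift [  3.43 -34.15   1.85]
```

Request:
{"name": "carry_out", "arguments": {
  "rows": [
    [[0.5, -5, 0.3], [0, 0, -6], 0.3],
    [[1, -10, 0.6], [0, 0, -12], 0.3],
    [[1.5, -15, 0.9], [0, 0, -18], 0.3],
    [[2, -20, 1.2], [0, 0, -24], 0.3],
    [[2.5, -25, 1.5], [0, 0, -29.8], 0.3],
    [[3, -30, 1.8], [0, 0, -29.8], 0.3],
    [[3.4, -34.1, 1.8], [0, 0, -29.8], 0.3],
    [[3.4, -34.1, 1.8], [0, 0, -29.8], 0.3],
    [[3.4, -34.1, 1.8], [0, 0, -29.8], 0.3],
    [[3.4, -34.1, 1.8], [0, 0, -29.8], 0.3],
    [[3.4, -34.1, 1.8], [0, 0, -29.8], 0.3]
  ]
}}

```text
clock: 8.7
tool_pos: [0.4576, -0.196, 0.1984]
eef_rot: [-0.166, 0.986, 0.001, 0.0]
contact_force: [0.4, -0.1, -0.2]
opening: 0.706
finger_force: 0.0
```

Run:
```python
from h import *
d=look("w8",.032,lo=100)
move([.458,-.198,.016],108.9)
```

```text
8.75 [ 0.4577 -0.1962  0.1985]
[648.8 -67.1] 61 55 -69.4 [371. 368.]
[596.6 -49.6] 177 34 -70.9 [402. 338.]
[ 574.7 -104. ] 46 21 -70.9 [364. 312.]
[382.6  91.6] 28 25 -8.9 [628. 204.]
[ 509.1 -413.9] 74 53 -52.9 [ 73. 155.]
[ 459.8 -200. ] 101 28 18.2 [314. 178.]
[ 457.1 -339.1] 22 22 -12.9 [167. 127.]
turn [0.  0.  0.2] shift [ 0.03 -0.2  18.25]
turn [-0.000e+00  1.000e-01 -1.798e+02] shift [ 0.03 -0.2  18.25]
```

View pics/w8.png

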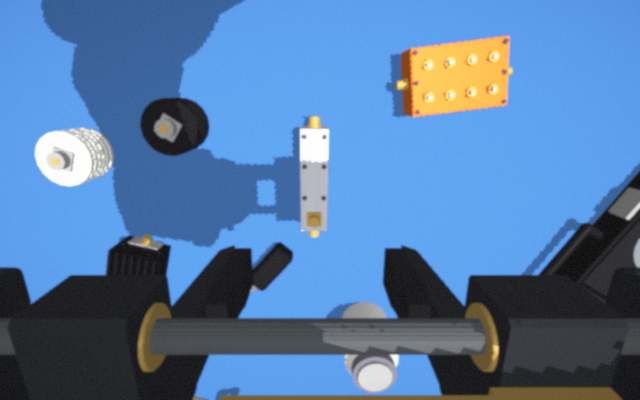

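Coupler at (314,178), 101×28 mm at 18.2°; the screwdriver handle (272,268) is clear of the fingers. Lowering and gripping.

Request:
{"name": "carry_out", "arguments": {
  "rows": [
    [[0, -0.4, 5], [0, 0, 0.7], 0.3],
    [[0, -0.4, 10], [0, 0, 0.7], 0.3],
    [[0, -0.4, 15], [0, 0, 0.7], 0.3],
    [[0, -0.4, 18.3], [0, 0, 0.7], 0.3],
    [[0, -0.4, 18.3], [0, 0, 0.7], 0.3],
    [[0, -0.4, 18.3], [0, 0, 0.7], 0.3],
    [[0, -0.4, 18.3], [0, 0, 0.7], 1],
    [[0, -0.4, 18.3], [0, 0, 0.7], 1],
    [[0, -0.4, 18.3], [0, 0, 0.7], 1],
    [[0, -0.4, 18.3], [0, 0, 0.7], 1],
    [[0, -0.4, 18.3], [0, 0, 0.7], 1],
    [[0, -0.4, 18.3], [0, 0, 0.7], 1]
  ],
  "newtons": 40
}}

```text
clock: 9.95
tool_pos: [0.4586, -0.2016, 0.0161]
eef_rot: [-0.159, 0.987, -0.0, 0.0]
contact_force: [-1.0, 1.2, 6.9]
opening: 0.292
finger_force: 40.0
```

Run:
```python
from h import *
s=r.get_state();print(s["tool_pos"],s["contact_force"],s["moment"])
```

```text
[ 0.45863953 -0.20158879  0.01612597] [-1.04012023  1.1532321   6.85373352] [ 0.239702    0.1500085  -0.02299651]
```

Request:
{"name": "carry_out", "arguments": {
  "rows": [
    [[0, 0, -2], [0, 0, 0], 1],
    [[0, 0, -6], [0, 0, 0], 1],
    [[0, 0, -11], [0, 0, 0], 1],
    [[0, 0, -12], [0, 0, 0], 1],
    [[0, 0, -12], [0, 0, 0], 1]
  ]
}}

```text
clock: 10.45
tool_pos: [0.4591, -0.2024, 0.1368]
eef_rot: [-0.158, 0.987, -0.001, 0.001]
contact_force: [0.8, -0.1, -2.5]
opening: 0.289
finger_force: 40.0
```

Run:
```python
from h import *
s=r.get_state();print(s["tool_pos"],s["contact_force"],s["moment"])
move([.573,.224,.135],79.1)
```

```text
[ 0.45911088 -0.20239927  0.13676174] [ 0.75893148 -0.0558695  -2.45154441] [0.03496482 0.00295523 0.00394707]
turn [-0.1  0.2 29.1] shift [-24.12  36.96   0.17]
turn [-2.000e-01 -1.000e-01 -1.509e+02] shift [-24.12  36.96   0.17]
```

Request:
{"name": "carry_out", "arguments": {
  "rows": [
    [[-2.4, 3.7, 0], [0, 0, 4], 1],
    [[-4.8, 7.4, 0], [0, 0, 8], 1],
    [[-7.2, 11.1, 0], [0, 0, 12], 1],
    [[-9.6, 14.8, 0], [0, 0, 16], 1],
    [[-12, 18.5, 0], [0, 0, 20], 1],
    [[-14.4, 22.2, 0], [0, 0, 24], 1],
    [[-16.8, 25.9, 0], [0, 0, 28], 1],
    [[-19.2, 29.5, 0.1], [0, 0, 29.1], 1],
    [[-21.6, 33.2, 0.1], [0, 0, 29.1], 1],
    [[-24.1, 37, 0.1], [0, 0, 29.1], 1],
    [[-24.1, 37, 0.1], [0, 0, 29.1], 1],
    [[-24.1, 37, 0.1], [0, 0, 29.1], 1]
  ]
}}

```text
clock: 11.65
tool_pos: [0.57, 0.2258, 0.1319]
eef_rot: [0.093, 0.996, -0.001, -0.002]
contact_force: [0.4, -1.6, -3.0]
opening: 0.29
finger_force: 40.0
```

Run:
```python
from h import *
d=look("w9",.014)
move([.573,.224,.032],79.1)
```

```text
11.7 [0.5701 0.2237 0.1321]
[731.2 176.2] 30 17 -7.3 [298. 367.]
[737.2 211.8] 30 18 -10.2 [338. 367.]
[710.8 202.4] 151 17 79.4 [320. 344.]
[555.8 119.1] 121 79 -11.3 [183. 196.]
[595.8 220.1] 178 55 -10.7 [317. 217.]
[450.2 245.8] 62 33 79.3 [315.  24.]
[427.2 148.5] 59 24 79.3 [169.  13.]
turn [-0.3 -0.2  0.1] shift [-0.3   0.13 10.01]
turn [   0.2   -0.4 -179.9] shift [-0.3   0.13 10.01]
```

View pics/w9.png

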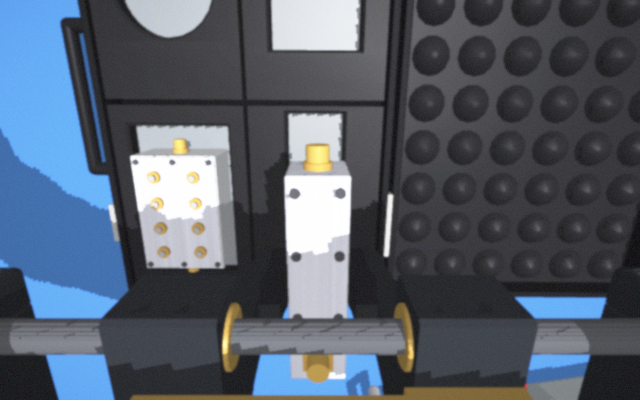

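Run:
```python
from h import *
d=r.snapshot("wrist");s=r.get_state();a=np.deg2rad(-10.9);ex=np.array([np.cos(a),np.sin(a)])
ey=np.array([-ex[1],ex[0]]);c=s["tool_pos"][:2];zt=s["tool_pos"][2];print(s["tool_pos"])
for n,u,v,z in[("cut front floor",315,114,.014),("cut L floor",289,135,.014),("cut R floor",343,135,.014),("coupler top front",318,178,zt+.016),("conn tip top",318,146,zt+.005)]:
    p=on(d,u,v,z)[:2]-c;print(n,(p@ex*1000).round(1),(p@ey*1000).round(1))
for z in(.012,.014,.016,.018,.02): print(z,np.linalg.norm(on(d,285,178,zt+z)-on(d,351,178,zt+z)).round(4))
```

```text
[0.57046821 0.2227019  0.13253428]
cut front floor -62.4 -1.9
cut L floor -47.0 -21.6
cut R floor -47.0 19.2
coupler top front -45.2 0.7
conn tip top -56.0 0.7
0.012 0.0262
0.014 0.0258
0.016 0.0254
0.018 0.0251
0.02 0.0247
```

Request:
{"name": "carry_out", "arguments": {
  "rows": [
    [[-0.1, -0.1, 4], [0, 0, 0], 1],
    [[-0.1, -0.1, 7.5], [0, 0, 0], 1],
    [[-0.1, -0.1, 8.8], [0, 0, 0], 1],
    [[-0.1, -0.1, 9.3], [0, 0, 0], 1],
    [[-0.1, -0.1, 9.6], [0, 0, 0], 1],
    [[-0.1, -0.1, 9.8], [0, 0, 0], 1],
    [[-0.1, -0.1, 9.8], [0, 0, 0], 1],
    [[-0.1, -0.1, 9.8], [0, 0, 0], 1]
  ]
}}

```text
clock: 12.55
tool_pos: [0.5729, 0.2242, 0.0376]
eef_rot: [0.095, 0.996, 0.0, 0.001]
contact_force: [-0.1, 0.6, -2.4]
opening: 0.291
finger_force: 40.0
```

Run:
```python
from h import *
s=r.get_state();print(s["tool_pos"],s["contact_force"],s["moment"])
```

```text
[0.57291774 0.22424661 0.03757337] [-0.14758824  0.63497947 -2.36336997] [ 0.00551278 -0.03564135  0.05449188]
```

Request:
{"name": "carry_out", "arguments": {
  "rows": [
    [[0, 0, 0.1], [0, 0, 0], 1],
    [[0, 0, 0.2], [0, 0, 0], 1],
    [[0, 0, 0.3], [0, 0, 0], 1],
    [[0, 0, 0.3], [0, 0, 0], 1]
  ]
}}

```text
clock: 12.95
tool_pos: [0.5726, 0.2241, 0.0352]
eef_rot: [0.095, 0.996, 0.0, 0.001]
contact_force: [-2.5, -1.0, 10.2]
opening: 0.286
finger_force: 40.0
```

Contact at TCP 35 mm, consistent with the cut-out floor. Relieve and release.

Request:
{"name": "carry_out", "arguments": {
  "rows": [
    [[0, 0, -0.1], [0, 0, 0], 1],
    [[0, 0, -0.1], [0, 0, 0], 1],
    [[0, 0, -0.1], [0, 0, 0], 0.6],
    [[0, 0, -0.1], [0, 0, 0], 0.6],
    [[0, 0, -0.1], [0, 0, 0], 0.6],
    [[0, 0, -2], [0, 0, 0], 0.6],
    [[0, 0, -6], [0, 0, 0], 0.5],
    [[0, 0, -11], [0, 0, 0], 0.4],
    [[0, 0, -16], [0, 0, 0], 0.3],
    [[0, 0, -17], [0, 0, 0], 0.3],
    [[0, 0, -17], [0, 0, 0], 0.3]
  ]
}}

```text
clock: 14.05
tool_pos: [0.5735, 0.2245, 0.2056]
eef_rot: [0.095, 0.995, 0.001, 0.002]
contact_force: [-0.8, 0.5, -0.4]
opening: 0.701
finger_force: 0.0
```

Run:
```python
from h import *
d=look("w10",.046)
move([.600,-.338,.2],95)
```

```text
14.1 [0.5722 0.2238 0.2034]
[776.  182.7] 354 87 79.0 [325. 348.]
[596.7 -60. ] 75 53 -68.2 [ 34. 258.]
[548.6 133.7] 105 68 -11.0 [214. 169.]
[566.4 223.4] 122 38 -11.0 [315. 168.]
[449.3 246. ] 56 41 79.2 [315.  26.]
[429.2 158.7] 57 34 79.2 [201.  17.]
turn [  0.    0.  -15.9] shift [-13.32 -54.65   0.34]
turn [  0.   -0.  164.1] shift [-13.32 -54.65   0.34]
```

Request:
{"name": "carry_out", "arguments": {
  "rows": [
    [[-1.2, -4.8, 0], [0, 0, -3], 0.2],
    [[-2.4, -9.6, 0], [0, 0, -6], 0.2],
    [[-3.6, -14.4, 0], [0, 0, -9], 0.2],
    [[-4.8, -19.2, 0], [0, 0, -12], 0.2],
    [[-6, -24, 0], [0, 0, -15.9], 0.2],
    [[-7.2, -28.8, 0], [0, 0, -15.9], 0.2],
    [[-8.4, -33.6, 0], [0, 0, -15.9], 0.2],
    [[-9.6, -38.4, 0], [0, 0, -15.9], 0.2],
    [[-10.8, -43.2, 0], [0, 0, -15.9], 0.2],
    [[-12, -48, 0], [0, 0, -15.9], 0.2],
    [[-13.3, -52.8, 0.3], [0, 0, -15.9], 0.2],
    [[-13.3, -54.6, 0.3], [0, 0, -15.9], 0.2]
  ]
}}

```text
clock: 15.3
tool_pos: [0.597, -0.3443, 0.1963]
eef_rot: [-0.04, 0.999, -0.001, -0.003]
contact_force: [0.3, -0.5, -0.2]
opening: 0.801
finger_force: 0.0
```

Request:
{"name": "carry_out", "arguments": {
  "rows": [
    [[0, 0, 0], [0, 0, 0], 0.2],
    [[0, 0, 0], [0, 0, 0], 0.2]
  ]
}}

```text
clock: 15.5
tool_pos: [0.5997, -0.3347, 0.1987]
eef_rot: [-0.045, 0.999, 0.002, -0.001]
contact_force: [-0.6, 0.9, -0.1]
opening: 0.801
finger_force: 0.0
```

Run:
```python
from h import *
print("dark z38");d=look("w11",.038,dark=True)
im=d["image"];hsv=cv2.cvtColor(im,cv2.COLOR_RGB2HSV)
g=(hsv[...,0]>12)&(hsv[...,0]<32)&(hsv[...,1]>110)&(hsv[...,2]>90)
print("gold z9");[print(*x) for x in rect(d,g,.009,15)]
```

```text
dark z38
15.55 [ 0.6004 -0.3336  0.1994]
[744.9 -72.4] 229 158 -84.6 [555. 340.]
[ 708.5 -213.4] 122 60 49.2 [431. 291.]
[ 727.6 -434.5] 123 60 -38.6 [204. 290.]
[ 758.8 -543.9] 286 203 -9.9 [ 82. 305.]
[ 605.  -342.6] 46 45 3.7 [309. 186.]
[ 565.7 -222.3] 47 24 -21.5 [442. 159.]
gold z9
[ 860.5 -157.3] 494 19 -85.1 [441. 396.]
[ 774.5 -102.6] 102 37 21.2 [504. 337.]
[ 811.5 -530.1] 101 36 -10.9 [131. 337.]
[ 743.7 -629.8] 24 14 -49.6 [ 37. 280.]
[ 695.4 -549.8] 16 7 -5.1 [106. 245.]
[ 700.8 -611.5] 50 29 69.4 [ 49. 245.]
[ 652.8 -597.9] 17 13 89.0 [ 55. 203.]
[ 661.  -627.4] 26 19 -0.2 [ 26. 207.]
[ 583. -344.] 8 7 -84.9 [309. 157.]
[ 512.4 -429.5] 7 6 0.6 [223.  72.]
```

View pics/w11.png

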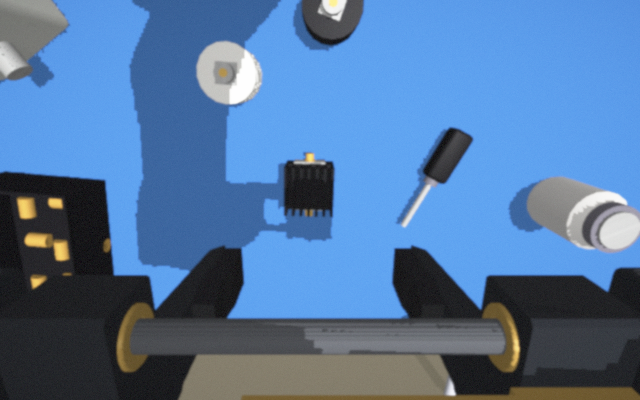

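Attenuator at (309,186), 46×45 mm, connector (309,157) along x; blade tip (405,225) clear. Half-descend, verify, then grip.

Request:
{"name": "carry_out", "arguments": {
  "rows": [
    [[-0.4, -0.9, 4], [0, 0, 1.3], 0.1],
    [[-0.4, -0.9, 8], [0, 0, 1.3], 0.1],
    [[-0.4, -0.9, 12], [0, 0, 1.3], 0.1],
    [[-0.4, -0.9, 12], [0, 0, 1.3], 0.1],
    [[-0.4, -0.9, 12], [0, 0, 1.3], 0.1]
  ]
}}

```text
clock: 16.05
tool_pos: [0.6057, -0.3433, 0.081]
eef_rot: [-0.034, 0.999, 0.001, -0.0]
contact_force: [-0.1, -0.8, -0.0]
opening: 0.902
finger_force: 0.0
```

Run:
```python
from h import *
look("w12",.038,dark=True,save=False)
move([.605,-.3426,.017],93.7)
```

```text
16.1 [ 0.6067 -0.3444  0.0825]
[ 670.2 -184.8] 129 94 -81.5 [562. 340.]
[ 645.8 -264.3] 80 38 49.8 [443. 291.]
[ 655.8 -416.7] 80 38 -41.9 [192. 291.]
[ 689.7 -485.1] 142 117 -11.3 [ 72. 328.]
[ 605.9 -342.6] 55 46 3.7 [322. 230.]
[ 564.2 -228.1] 47 28 -22.2 [532. 173.]
turn [-0.   0.2  0.2] shift [0.18 0.19 6.55]
turn [  -0.3   -0.  -179.8] shift [0.18 0.19 6.55]
```

Request:
{"name": "carry_out", "arguments": {
  "rows": [
    [[0.1, 0.1, 4], [0, 0, 0], 0.1],
    [[0.1, 0.1, 6.5], [0, 0, 0], 0.1],
    [[0.1, 0.1, 6.5], [0, 0, 0], 0.1],
    [[0.1, 0.1, 6.5], [0, 0, 0], 1],
    [[0.1, 0.1, 6.5], [0, 0, 0], 1],
    [[0.1, 0.1, 6.5], [0, 0, 0], 1],
    [[0.1, 0.1, 6.5], [0, 0, 0], 1],
    [[0.1, 0.1, 6.5], [0, 0, 0], 1],
    [[0.1, 0.1, 6.5], [0, 0, 0], 1],
    [[0.1, 0.1, 6.5], [0, 0, 0], 1]
  ],
  "newtons": 35
}}

```text
clock: 17.1
tool_pos: [0.6045, -0.3446, 0.0167]
eef_rot: [-0.033, 0.999, 0.0, 0.001]
contact_force: [-1.9, 1.8, 5.8]
opening: 0.518
finger_force: 35.0
```

Request:
{"name": "carry_out", "arguments": {
  "rows": [
    [[0, 0, -2], [0, 0, 0], 1],
    [[0, 0, -6], [0, 0, 0], 1],
    [[0, 0, -11], [0, 0, 0], 1],
    [[0, 0, -13], [0, 0, 0], 1],
    [[0, 0, -13], [0, 0, 0], 1]
  ]
}}

```text
clock: 17.6
tool_pos: [0.6061, -0.3464, 0.1505]
eef_rot: [-0.032, 0.999, -0.002, 0.004]
contact_force: [0.0, 0.6, -1.5]
opening: 0.519
finger_force: 35.0
```

Run:
```python
from h import *
s=r.get_state();print(s["tool_pos"],s["contact_force"],s["moment"])
move([.4294,.2518,.15],79.1)
```

```text
[ 0.60606155 -0.34635885  0.15049312] [ 0.00252975  0.62957034 -1.52730145] [ 0.05071955 -0.02084747 -0.02467005]
turn [-0.2  0.4 14.6] shift [13.77 60.83 -0.3 ]
turn [  -0.6   -0.3 -165.4] shift [13.77 60.83 -0.3 ]
```

Request:
{"name": "carry_out", "arguments": {
  "rows": [
    [[1, 4.6, 0], [0, 0, 2], 1],
    [[2.1, 9.2, 0], [0, 0, 4], 1],
    [[3.1, 13.8, 0], [0, 0, 6], 1],
    [[4.1, 18.4, 0], [0, 0, 8], 1],
    [[5.2, 23, 0], [0, 0, 10], 1],
    [[6.2, 27.6, 0], [0, 0, 12], 1],
    [[7.2, 32.2, 0], [0, 0, 14.6], 1],
    [[8.3, 36.8, 0], [0, 0, 14.6], 1],
    [[9.4, 41.4, 0], [0, 0, 14.6], 1],
    [[10.4, 46, 0], [0, 0, 14.6], 1],
    [[11.4, 50.6, 0], [0, 0, 14.6], 1],
    [[12.5, 55.2, 0], [0, 0, 14.6], 1]
  ]
}}

```text
clock: 18.8
tool_pos: [0.4416, 0.1986, 0.1446]
eef_rot: [0.095, 0.995, -0.001, -0.001]
contact_force: [1.0, 0.5, -2.6]
opening: 0.519
finger_force: 35.0
```

Request:
{"name": "carry_out", "arguments": {
  "rows": [
    [[1.2, 5, 0], [0, 0, 0], 1],
    [[1.2, 5, 0], [0, 0, 0], 1],
    [[1.2, 5, 0], [0, 0, 0], 1],
    [[1.2, 5, 0], [0, 0, 0], 1],
    [[1.2, 5, 0], [0, 0, 0], 1]
  ]
}}

```text
clock: 19.3
tool_pos: [0.4407, 0.2466, 0.1451]
eef_rot: [0.096, 0.995, -0.001, -0.0]
contact_force: [-0.6, 0.5, -2.9]
opening: 0.513
finger_force: 35.0
```

Run:
```python
from h import *
look("w13",.014)
move([.4294,.2518,.036],79.1)
```

```text
19.35 [0.4409 0.2469 0.1453]
[615.2 132.2] 62 31 -30.3 [237. 376.]
[613.8 210.1] 253 83 79.1 [320. 348.]
[535.9 -53.3] 39 30 79.1 [ 34. 339.]
[410.7 152. ] 64 64 -2.5 [199. 175.]
[434.1 249. ] 88 62 -11.3 [319. 178.]
[426.5 312.1] 55 7 -11.1 [394. 157.]
turn [-0.1 -0.  -0.1] shift [ 1.22  0.28 10.93]
turn [-0.000e+00  1.000e-01  1.799e+02] shift [ 1.22  0.28 10.93]
```

View pics/w13.png

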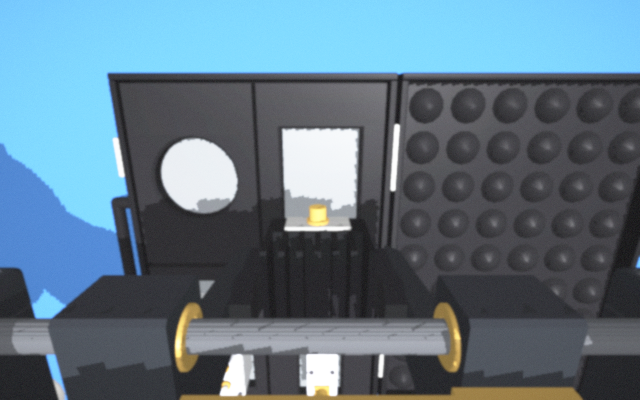

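Small cut-out (284 to 356, centre 320) lines up with the attenuator (318). Shifting back 1.2 cm and lowering.

Request:
{"name": "carry_out", "arguments": {
  "rows": [
    [[1.2, 0.2, 0], [0, 0, 0], 1],
    [[1.2, 0.2, 4], [0, 0, 0], 1],
    [[1.2, 0.2, 8], [0, 0, 0], 1],
    [[1.2, 0.2, 9.5], [0, 0, 0], 1],
    [[1.2, 0.2, 10.2], [0, 0, 0], 1],
    [[1.2, 0.2, 10.6], [0, 0, 0], 1],
    [[1.2, 0.2, 10.6], [0, 0, 0], 1],
    [[1.2, 0.2, 10.6], [0, 0, 0], 1]
  ]
}}

```text
clock: 20.15
tool_pos: [0.4297, 0.2536, 0.0405]
eef_rot: [0.095, 0.995, 0.001, 0.001]
contact_force: [0.4, 0.5, -2.8]
opening: 0.52
finger_force: 35.0
```

Request:
{"name": "carry_out", "arguments": {
  "rows": [
    [[0, 0, 0.1], [0, 0, 0], 1],
    [[0, 0, 0.1], [0, 0, 0], 1]
  ]
}}

```text
clock: 20.35
tool_pos: [0.4296, 0.2534, 0.0391]
eef_rot: [0.095, 0.996, 0.0, 0.0]
contact_force: [0.3, 0.9, -2.0]
opening: 0.52
finger_force: 35.0
```

Request:
{"name": "carry_out", "arguments": {
  "rows": [
    [[0, 0, 0.15], [0, 0, 0], 1],
    [[0, 0, 0.3], [0, 0, 0], 1],
    [[0, 0, 0.3], [0, 0, 0], 1]
  ]
}}

```text
clock: 20.65
tool_pos: [0.4293, 0.2533, 0.0357]
eef_rot: [0.095, 0.996, 0.0, 0.0]
contact_force: [-0.1, -0.1, 0.1]
opening: 0.518
finger_force: 35.0
```

Request:
{"name": "carry_out", "arguments": {
  "rows": [
    [[0, 0, 0.1], [0, 0, 0], 1],
    [[0, 0, 0.1], [0, 0, 0], 1]
  ]
}}

```text
clock: 20.85
tool_pos: [0.4293, 0.2533, 0.0356]
eef_rot: [0.095, 0.996, 0.0, 0.0]
contact_force: [-1.5, -1.1, 10.7]
opening: 0.516
finger_force: 35.0
```

Same floor height as the others; relieve, release, lift.

Request:
{"name": "carry_out", "arguments": {
  "rows": [
    [[0, 0, -0.1], [0, 0, 0], 1],
    [[0, 0, -0.1], [0, 0, 0], 1],
    [[0, 0, -0.1], [0, 0, 0], 0.4],
    [[0, 0, -0.1], [0, 0, 0], 0.4],
    [[0, 0, -0.1], [0, 0, 0], 0.4],
    [[0, 0, -2], [0, 0, 0], 0.4],
    [[0, 0, -6], [0, 0, 0], 0.4],
    [[0, 0, -11], [0, 0, 0], 0.3],
    [[0, 0, -16], [0, 0, 0], 0.2],
    [[0, 0, -16], [0, 0, 0], 0.2]
  ]
}}

```text
clock: 21.85
tool_pos: [0.4323, 0.2553, 0.2002]
eef_rot: [0.095, 0.995, 0.004, 0.004]
contact_force: [0.9, -0.4, -0.6]
opening: 0.798
finger_force: 0.0
```

Run:
```python
from h import *
move([.452,-.335,.2],90)
```

```text
turn [  0.4   0.5 -10.9] shift [-13.1  -57.59  -0.37]
turn [  0.8  -0.7 169.1] shift [-13.1  -57.59  -0.37]
```

Request:
{"name": "carry_out", "arguments": {
  "rows": [
    [[-1.1, -4.8, 0], [0, 0, -2], 0.2],
    [[-2.2, -9.6, 0], [0, 0, -4], 0.2],
    [[-3.3, -14.4, 0], [0, 0, -6], 0.2],
    [[-4.4, -19.2, 0], [0, 0, -8], 0.2],
    [[-5.5, -24, 0], [0, 0, -10.9], 0.2],
    [[-6.6, -28.8, 0], [0, 0, -10.9], 0.2],
    [[-7.7, -33.6, 0], [0, 0, -10.9], 0.2],
    [[-8.8, -38.4, 0], [0, 0, -10.9], 0.2],
    [[-9.9, -43.2, 0], [0, 0, -10.9], 0.2],
    [[-11, -48, 0], [0, 0, -10.9], 0.2],
    [[-12, -52.8, 0], [0, 0, -10.9], 0.2],
    [[-13.1, -57.5, 0], [0, 0, -10.9], 0.2]
  ]
}}

```text
clock: 23.05
tool_pos: [0.4485, -0.3382, 0.1939]
eef_rot: [0.0, 1.0, 0.0, -0.001]
contact_force: [1.4, 0.4, -0.2]
opening: 0.803
finger_force: 0.0
```

Request:
{"name": "carry_out", "arguments": {
  "rows": [
    [[0, 0, 0], [0, 0, 0], 0.1],
    [[0, 0, 0], [0, 0, 0], 0.1],
    [[0, 0, 0], [0, 0, 0], 0.1]
  ]
}}

```text
clock: 23.35
tool_pos: [0.4495, -0.3344, 0.1941]
eef_rot: [-0.001, 1.0, 0.001, -0.0]
contact_force: [-0.0, 0.4, -0.1]
opening: 0.901
finger_force: 0.0
```

Run:
```python
from h import *
d=look("w14",.036,dark=True)
hsv=cv2.cvtColor(d["image"],cv2.COLOR_RGB2HSV)
g=(hsv[...,1]<70)&(hsv[...,2]>90)
print("steel z46");[print(*x) for x in rect(d,g,.046,60)]
```

```text
23.4 [ 0.4498 -0.3341  0.1943]
[616.  -86.5] 206 152 -84.7 [563. 339.]
[ 625.5 -581. ] 203 169 85.0 [ 80. 341.]
[ 568.6 -211.2] 128 60 46.7 [443. 291.]
[ 568.7 -457.1] 130 61 -46.0 [192. 291.]
[ 452.7 -336. ] 53 47 0.1 [316. 185.]
steel z46
[ 610.6 -262.1] 280 38 -89.9 [398. 335.]
[ 500.9 -410.1] 55 49 -40.5 [233. 239.]
[ 453.2 -335.9] 21 21 -14.2 [316. 188.]
[ 471.7 -579.6] 142 77 -15.0 [ 27. 198.]
```

View pics/w14.png

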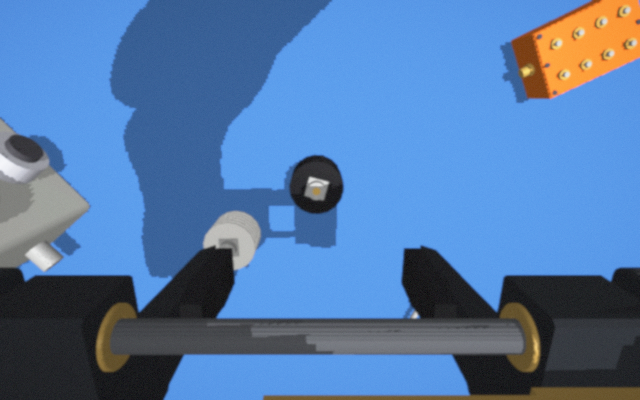

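Black load at (316,185), and the connector puts its centre at (453,−336). The white decoy (232,240) is clear of the finger with a reduced opening. Lowering and gripping.

Request:
{"name": "carry_out", "arguments": {
  "rows": [
    [[-0.3, -0.2, 5], [0, 0, 0], 0.2],
    [[-0.3, -0.2, 10], [0, 0, 0], 0.22],
    [[-0.3, -0.2, 15], [0, 0, 0], 0.22],
    [[-0.3, -0.2, 17.7], [0, 0, 0], 0.22],
    [[-0.3, -0.2, 17.7], [0, 0, 0], 0.22],
    [[-0.3, -0.2, 17.7], [0, 0, 0], 0.22],
    [[-0.3, -0.2, 17.7], [0, 0, 0], 1],
    [[-0.3, -0.2, 17.7], [0, 0, 0], 1],
    [[-0.3, -0.2, 17.7], [0, 0, 0], 1],
    [[-0.3, -0.2, 17.7], [0, 0, 0], 1],
    [[-0.3, -0.2, 17.7], [0, 0, 0], 1],
    [[-0.3, -0.2, 17.7], [0, 0, 0], 1]
  ],
  "newtons": 35
}}

```text
clock: 24.6
tool_pos: [0.4536, -0.3383, 0.0192]
eef_rot: [-0.0, 1.0, -0.0, 0.001]
contact_force: [-0.4, 1.9, 8.0]
opening: 0.563
finger_force: 35.0
```

Request:
{"name": "carry_out", "arguments": {
  "rows": [
    [[0, 0, -2], [0, 0, 0], 1],
    [[0, 0, -6], [0, 0, 0], 1],
    [[0, 0, -11], [0, 0, 0], 1],
    [[0, 0, -13], [0, 0, 0], 1],
    [[0, 0, -13], [0, 0, 0], 1]
  ]
}}

```text
clock: 25.1
tool_pos: [0.4542, -0.3395, 0.1511]
eef_rot: [0.0, 1.0, -0.002, 0.003]
contact_force: [0.2, -0.3, -1.9]
opening: 0.558
finger_force: 35.0
```

Run:
```python
from h import *
s=r.get_state();print(s["tool_pos"],s["contact_force"],s["opening"])
move([.4101,.1556,.15],79.1)
```

```text
[ 0.45423749 -0.33953047  0.15109863] [ 0.16591911 -0.29183309 -1.9362199 ] 0.5579389647545311
turn [-0.2  0.4 10.9] shift [ 4.42 49.51 -0.11]
turn [  -0.5   -0.3 -169.1] shift [ 4.42 49.51 -0.11]
```

Request:
{"name": "carry_out", "arguments": {
  "rows": [
    [[0.4, 4.5, 0], [0, 0, 2], 1],
    [[0.8, 9, 0], [0, 0, 4], 1],
    [[1.2, 13.5, 0], [0, 0, 6], 1],
    [[1.6, 18, 0], [0, 0, 8], 1],
    [[2, 22.5, 0], [0, 0, 10.9], 1],
    [[2.4, 27, 0], [0, 0, 10.9], 1],
    [[2.8, 31.5, 0], [0, 0, 10.9], 1],
    [[3.2, 36, 0], [0, 0, 10.9], 1],
    [[3.6, 40.5, 0], [0, 0, 10.9], 1],
    [[4, 45, 0], [0, 0, 10.9], 1],
    [[4.4, 49.5, 0], [0, 0, 10.9], 1],
    [[4.4, 49.5, 0], [0, 0, 10.9], 1]
  ]
}}

```text
clock: 26.3
tool_pos: [0.4074, 0.1648, 0.1468]
eef_rot: [0.089, 0.996, 0.003, 0.0]
contact_force: [-0.2, 0.2, -0.9]
opening: 0.563
finger_force: 35.0
```

Request:
{"name": "carry_out", "arguments": {
  "rows": [
    [[0, 0, 0], [0, 0, 0], 1],
    [[0, 0, 0], [0, 0, 0], 1],
    [[0, 0, 0], [0, 0, 0], 1]
  ]
}}

```text
clock: 26.6
tool_pos: [0.4081, 0.1548, 0.1472]
eef_rot: [0.096, 0.995, -0.001, -0.0]
contact_force: [0.8, -1.0, -1.5]
opening: 0.557
finger_force: 35.0
```

Run:
```python
from h import *
d=look("w15",.014)
move([.4101,.1556,.04],79.1)
hsv=cv2.cvtColor(d["image"],cv2.COLOR_RGB2HSV);m=(hsv[...,2]>100)&(hsv[...,1]<60)
row=m[100:230].astype(int)
for v in(110,130,150,170,190,210):
    c=np.where(m[v,230:420])[0]+230;print(v,c.min() if len(c) else None,c.max() if len(c) else None)
```

```text
26.65 [0.4083 0.155  0.1474]
[ 502.9 -152.2] 34 32 79.0 [ 27. 340.]
[580.3 118.4] 271 89 79.0 [325. 349.]
[504.6 135.3] 53 44 -25.6 [317. 289.]
[404.5 156.5] 64 49 78.0 [319. 187.]
[431.5 252.6] 80 60 -11.0 [428. 181.]
[428.6 318.4] 56 7 -11.0 [517. 175.]
turn [-0.1 -0.  -0.1] shift [-0.17  0.11 10.74]
turn [-0.000e+00  1.000e-01  1.799e+02] shift [-0.17  0.11 10.74]
110 257 419
130 258 419
150 278 419
170 243 419
190 244 413
210 287 411
```

Request:
{"name": "carry_out", "arguments": {
  "rows": [
    [[-0.2, 0.1, 4], [0, 0, 0], 1],
    [[-0.2, 0.1, 8], [0, 0, 0], 1],
    [[-0.2, 0.1, 9.5], [0, 0, 0], 1],
    [[-0.2, 0.1, 10.2], [0, 0, 0], 1],
    [[-0.2, 0.1, 10.6], [0, 0, 0], 1],
    [[-0.2, 0.1, 10.6], [0, 0, 0], 1],
    [[-0.2, 0.1, 10.6], [0, 0, 0], 1]
  ]
}}

```text
clock: 27.35
tool_pos: [0.4112, 0.1564, 0.0419]
eef_rot: [0.096, 0.995, -0.001, -0.001]
contact_force: [0.5, -0.6, -1.9]
opening: 0.558
finger_force: 35.0
```

Request:
{"name": "carry_out", "arguments": {
  "rows": [
    [[0, 0, 0.1], [0, 0, 0], 1],
    [[0, 0, 0.1], [0, 0, 0], 1]
  ]
}}

```text
clock: 27.55
tool_pos: [0.4111, 0.1564, 0.041]
eef_rot: [0.096, 0.995, -0.001, -0.001]
contact_force: [0.8, 0.1, -0.8]
opening: 0.557
finger_force: 35.0
```

Request:
{"name": "carry_out", "arguments": {
  "rows": [
    [[0, 0, 0.15], [0, 0, 0], 1],
    [[0, 0, 0.3], [0, 0, 0], 1],
    [[0, 0, 0.3], [0, 0, 0], 1]
  ]
}}

```text
clock: 27.85
tool_pos: [0.4111, 0.1567, 0.0382]
eef_rot: [0.095, 0.995, -0.001, -0.001]
contact_force: [0.2, -0.1, -0.3]
opening: 0.561
finger_force: 35.0
```

Request:
{"name": "carry_out", "arguments": {
  "rows": [
    [[0, 0, 0.1], [0, 0, 0], 1],
    [[0, 0, 0.2], [0, 0, 0], 1],
    [[0, 0, 0.2], [0, 0, 0], 1]
  ]
}}

```text
clock: 28.15
tool_pos: [0.4111, 0.1567, 0.0381]
eef_rot: [0.095, 0.995, -0.0, 0.0]
contact_force: [-2.6, -1.2, 25.1]
opening: 0.556
finger_force: 35.0
```

Floor contact; relieve, release, lift and clear away for a last view.

Request:
{"name": "carry_out", "arguments": {
  "rows": [
    [[0, 0, -0.2], [0, 0, 0], 1],
    [[0, 0, -0.2], [0, 0, 0], 1],
    [[0, 0, -0.2], [0, 0, 0], 0.37],
    [[0, 0, -0.2], [0, 0, 0], 0.37],
    [[0, 0, -0.2], [0, 0, 0], 0.37],
    [[0, 0, -2], [0, 0, 0], 0.37],
    [[0, 0, -6], [0, 0, 0], 0.37],
    [[0, 0, -11], [0, 0, 0], 0.3],
    [[0, 0, -16], [0, 0, 0], 0.2],
    [[0, 0, -20], [0, 0, 0], 0.2]
  ]
}}

```text
clock: 29.15
tool_pos: [0.4107, 0.1576, 0.2385]
eef_rot: [0.095, 0.996, -0.0, -0.001]
contact_force: [1.0, -0.8, -0.7]
opening: 0.802
finger_force: 0.0
```

Request:
{"name": "carry_out", "arguments": {
  "rows": [
    [[0, -4, 0], [0, 0, 0], 0.2],
    [[0, -8, 0], [0, 0, 0], 0.2],
    [[0, -12, 0], [0, 0, 0], 0.2],
    [[0, -16, 0], [0, 0, 0], 0.2],
    [[0, -20, 0], [0, 0, 0], 0.2],
    [[0, -24, 0], [0, 0, 0], 0.2],
    [[0, -24, 0], [0, 0, 0], 0.2],
    [[0, -24, 0], [0, 0, 0], 0.2]
  ]
}}

```text
clock: 29.95
tool_pos: [0.3655, -0.0787, 0.2363]
eef_rot: [0.096, 0.995, -0.0, -0.001]
contact_force: [0.8, 0.5, 1.1]
opening: 0.799
finger_force: 0.0
```

Run:
```python
from h import *
a=r.snapshot("scene")["image"][120:260,330:570];b=r.snapshot("top")["image"][110:270,95:495]
a=cv2.resize(a,(480,280),interpolation=cv2.INTER_CUBIC);b=cv2.resize(b,(720,288),interpolation=cv2.INTER_CUBIC)
o=np.zeros((568,720,3),np.uint8);o[:280,:480]=a;o[280:]=b
cv2.imwrite("pics/fin.png",o[...,::-1])
```

```text
(no output)
```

View pics/fin.png

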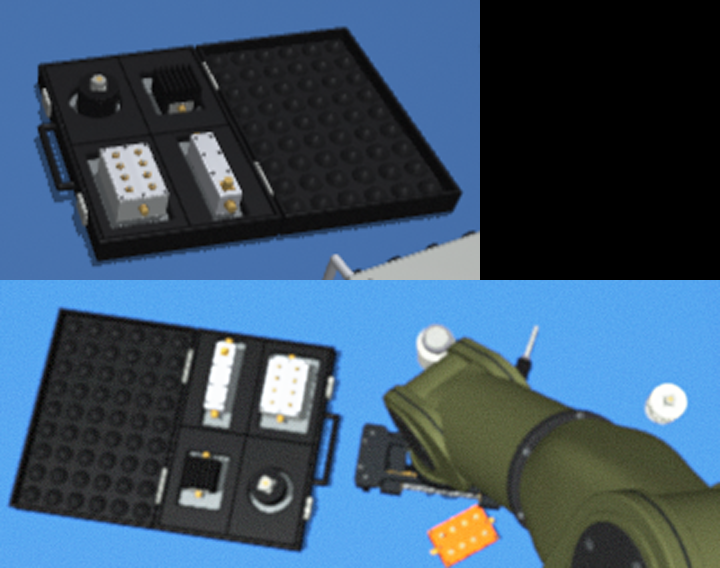

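The final view shows all four seated with the grey floor visible around them, and the bottle and screwdriver undisturbed. All four touched down at the same height relative to their grip (about 5 mm above nominal), so none rests on an edge.

```bash
python3 -c "
from plant import r
print(r.finish_job())"
```

```text
the job is handed in; nothing more can be done
None
```

All four accessories were lowered into their own cut-outs and look fully seated in the final view. The bottle and screwdriver were left where they were, and the job was handed in at about 30 s with no verdict returned.

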